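# Turn the stemmed-glass card over

### The job

The stemmed glasses are washed: on the stand whose card pictures a stemmed glass, flip the card over its spine with the fingertips so that it lies fully flat on the other side, picture down. Only push it: do not pinch the card, do not slam or press it hard, and leave the mug card and everything else on the counter where it is.

Things in the scene. Friction and masses are not known exactly. Their poses are not given: they have to be found in the camera images.
- stem_stand: fixed stand, grey block 96 (x) by 196 (y) by 22 mm high, origin under its centre. Steel spine rod along its x axis, 28 mm up over y = 0, held by two ears 36 mm high at x = -51 and 51 mm. Its white card starts on the -y half and turns over to the +y half. Picture on the card: black stemmed glass (round bowl, thin stem, foot). The two stands differ only in this picture
- stem_card (a joint): angle of the card to turn (rad): 0 flat on the stand's -y half, picture up; 1.57 upright; 3.14 (end stop) flat on the +y half. Rigid, 4 mm thick, 90 mm along the spine; flat to 110 mm from the spine, then a lip bent 45 degrees to the picture side (up at 0) overhangs the block. Stiff hinge (0.12 N m): the card stays where it is left; 2 to 3 N at the lip turns it
- stem_spine (a point): middle of the spine rod of the stemmed-glass stand, 28 mm above the counter; axes as the stand. The rod floats on springs in the ears and gives down up to 4 mm (about 4 N to start, 14 N fully down) when the card is pressed at its end stop. Turned over, the card's upper side lies 30 mm above the counter
- stem_lip (a point): middle of the lip's end on the stemmed-glass card (moves with the card): 128 mm out from the spine and 18 mm to the picture side; with the card at 0 it is 46 mm above the counter, and the lip's sloping underside faces outward and down. Axes as the stand while the card is at 0
- mug_stand: fixed stand, grey block 96 (x) by 196 (y) by 22 mm high, origin under its centre. Steel spine rod along its x axis, 28 mm up over y = 0, held by two ears 36 mm high at x = -51 and 51 mm. Its white card starts on the -y half and turns over to the +y half. Picture on the card: black mug with a handle. The two stands differ only in this picture
- mug_card (a joint): the card to be left lying: same form as the other, angle in the same sense
- mug_lip (a point): middle of the lip's end on the mug card
- tumbler: glass tumbler, 56 mm across, 75 mm high; a bystander, origin at the centre of its underside
- dish: white ceramic dish, 68 mm across, 32 mm high; a bystander, origin at the centre of its underside
- coasters: stack of cork coasters, 84 mm across, 30 mm high; a bystander, origin at the centre of its underside
- tablets: cardboard packet 60 x 80 x 35 mm; a bystander, origin at the centre of its underside
- beer_mug: glass beer mug with handle, 84 mm across, 130 mm high; a bystander, origin at the centre of its underside
- wine_glass: stemmed glass, 72 mm across, 160 mm high; a bystander, origin at the centre of its underside
- rinse_bottle: white plastic bottle, 64 mm across, 170 mm high; a bystander, origin at the centre of its underside
- scrub_brush: scrubbing brush lying on the counter; a bystander
Things that resemble listed ones, but are neither listed nor needed, are in the scene too. What is shaped like the stem_stand but purple or yellow is not meant.

How it is judged:
On the way:
1. the stemmed-glass card has been swung up past upright (value of joint stem_card above 1.7 rad).
At the end, for the whole second after the job is handed in: the stemmed-glass card lies turned over, within 0.12 rad (7 degrees) of flat on the other side, and is still; the mug card lies as it was (below 0.45 rad); all bystanders are within 25 mm of where they stood (value of joint stem_card above 3.02 rad and velocity of joint stem_card below 0.1 rad/s and value of joint mug_card below 0.45 rad and distance of each of tumbler, dish, coasters, tablets, beer_mug, wine_glass, rinse_bottle, scrub_brush from where it was at the start of the episode below 0.025 m); the robot touches nothing.
It fails at once if the stemmed-glass card is pinched or pressed hard (over 35 N) (contact force between the fingers and stem_card above 35 N).
It fails at once if the card is slammed (over 6 rad/s) (velocity of joint stem_card above 6 rad/s).
It fails at once if the mug card is turned up (over 0.45 rad) (value of joint mug_card above 0.45 rad).
It fails at once if a bystander is shifted or lifted by more than 25 mm (distance of any of tumbler, dish, coasters, tablets, beer_mug, wine_glass, rinse_bottle, scrub_brush from where it was at the start of the episode above 0.025 m).
It also fails if it takes over 45 s, if anything falls off the work surface, if the arm or the gripper's body presses on something with over 40 N, if the wrist force passes 120 N, or if a joint passes its speed limit or range.

### The arm

A 6-joint arm with a two-finger parallel gripper is mounted at the origin on the work surface. World frame = base frame: x ahead of the robot, y to its left, z up, the work surface at z = 0. Lengths are in m, angles in rad, forces in N, time in s.
With the tool pointing down it reaches from about 0.35 to 0.85 m from the base axis. Payload 8.1 kg.
Tool frame: the origin (TCP) lies midway between the tips of the shut fingers; the grasp point (between the pads) lies 19 mm behind it; z points along the fingers, y is the line along which they close (so a half turn about z gives the same grasp; the last joint's range is limited). The gripper opens to 93 mm and grips with 3 to 60 N. Pads are 15 mm wide; open, the fingers measure 128 mm over their backs; the gripper's body (75 mm by 188 mm) begins 65 mm behind the grasp point.
Start: joints at [1.035, 0.13, 1.488, -0, 1.523, -0.085], TCP at [0.261, 0.54, 0.219] pointing down, gripper open.
Joint ranges: [-2.96, 2.96], [-0.89, 2.26], [0.02, 2.5], [-1.34, 4.48], [0, 2.73], [-2.66, 2.66]. Speed limits (rad/s): [2.39, 2.39, 2.79, 3.14, 3.14, 3.14].

### API

Orientations are given as a rotation vector (axis times angle).
In Python, from plant import read_state, read_camera, camera_model, close_job gives the robot as it stands. The module is installed in compiled form; this text tells all that it offers.
- The arm moves only by the tool carry_out, never from a script. Its argument "moves" is a list of rows, each an object of numbers: "jaw": the finger opening in m, from 0 to 0.093; "dx", "dy", "dz": the shift along the tool's x, y, z in m; "yaw": the turn about the tool's z in rad. In form: [{"jaw": .., "dx": .., "dy": .., "dz": .., "yaw": ..}, ...]. A call has 1 to 8 rows; each row shifts and turns the commanded pose from where the row before left it, along the tool's axes as they then stand; what a row does not reach is not made up. A row lasts 1/8 s, in which the tool goes at most 62.5 mm and 10.7 degrees, less where a joint would pass 70% of its speed; a pose out of reach is approached as far as the arm can. A call is refused whole if a number of a shift passes 0.0625 or a number of a turn 0.188, either way. A call with a gripper value outside its range is refused whole. The fingers move at their own pace and stop on an object; "grip_force" is the grip in N (left out, the last holds). Time passes only in rows, so rows that do not move let the fingers close. It gives the time, the measured TCP pose, the force, the opening and the grip force at its end, in the units of the state.
- read_state(): the state, without advancing time (a new reading comes with each control period).
- read_camera(name): name is "scene" or "top" or "wrist"; returns the picture (384x512x3 uint8, red, green, blue); there is no depth.
- camera_model(name): a dict with "camera_matrix" (3x3 intrinsics, pixels), "k1" (the pictures are not rectified: a ray, as slopes to the right and down, at radius r is drawn at 1 + k1 r^2 times it, then the intrinsics apply), "view" (4x4, takes a point from world to camera coordinates). Camera axes: x right, y up, looking along -z (the intrinsics and any distortion apply to the point x, -y, -z); pixel columns grow to the right and rows downward; lengths in m; the calibration is good to about 2 mm. A picture is of the moment at which its call begins: read the wrist's pose just before it. camera_model takes no time and is no camera call; for the wrist camera it gives the pose at the moment of the call.
- close_job(): hands the job in; it is judged then, once.
The state is a dict: "t": time; "q": joint angles; "dq": joint speeds; "joint_torque": joint torques, N m; "tool_pos": TCP position; "orientation": TCP orientation; "force": force on the tool from outside, world axes, zero at the start; "wrist_torque": the same for the moment, N m; "opening": finger opening in m; "gripper_force": force on a finger pad.
Only numpy, scipy, OpenCV 4.12 (cv2) and the standard library are available. Lean on these libraries where they do the work, as an engineer would, in place of code of your own. Each camera call takes 0.05 s, during which the arm holds its last target. There are 200 camera calls.

## Working session

There is one attempt and no reset: what is moved stays moved. The work goes in short steps, Python scripts to look and compute and a tool call to move; the robot and the scene stay as the last step left them, time stands still between calls to the robot, and variables do not carry over. Pictures are saved under pics/ and viewed, at most 10 in all, crops included, and the job is handed in when it is done.

Besides the shell and the picture viewer there is one more tool, called after "Request:" as name(argument=value, ...) on one line, values as JSON. carry_out: Moves the arm, as the interface text tells. Its arguments: {"type":"object","properties":{"moves":{"type":"array","items":{"type":"object","properties":{"jaw":{"type":"number"},"dx":{"type":"number"},"dy":{"type":"number"},"dz":{"type":"number"},"yaw":{"type":"number"}}}},"grip_force":{"type":"number"}},"required":["moves"]}

```bash
mkdir -p pics
python3 - <<'E'
from plant import *
import cv2
for n in("top","scene"):
    cv2.imwrite(f"pics/{n}0.png",read_camera(n)[:,:,::-1])
    m=camera_model(n);print(n,m)
s=read_state();print(s)
E
```

```text
top {'camera_matrix': array([[483.92214487,   0.        , 246.98791824],
       [  0.        , 483.92214487, 186.83999736],
       [  0.        ,   0.        ,   1.        ]]), 'k1': -0.04524147958318036, 'view': array([[-0.02166025, -0.99970167, -0.0112874 ,  0.01989412],
       [ 0.98380339, -0.02332246,  0.17772717, -0.47170336],
       [-0.1779374 , -0.00725497,  0.98401506, -1.45554335],
       [ 0.        ,  0.        ,  0.        ,  1.        ]])}
scene {'camera_matrix': array([[453.85307625,   0.        , 253.45857944],
       [  0.        , 453.85307625, 187.56374583],
       [  0.        ,   0.        ,   1.        ]]), 'k1': -0.16509172372023656, 'view': array([[ 0.56683439,  0.82363779, -0.01787639, -0.26504271],
       [-0.49525077,  0.35801566,  0.79155004,  0.1783451 ],
       [ 0.65835056, -0.43982449,  0.61084283, -1.7148907 ],
       [ 0.        ,  0.        ,  0.        ,  1.        ]])}
{'t': 0.1, 'q': array([ 1.03460023e+00,  1.31079493e-01,  1.48914986e+00, -4.55348995e-06,
        1.52299911e+00, -8.53607577e-02]), 'dq': array([ 0.0009343 , -0.0010381 , -0.00358988, -0.00139316,  0.0022615 ,
       -0.00127994]), 'joint_torque': array([ 3.73791988e-05, -5.61335063e+01, -4.93097305e+01,  7.69674266e-02,
        2.90343538e-02, -5.08989501e-05]), 'tool_pos': array([0.26113233, 0.5396344 , 0.21770729]), 'orientation': array([-7.02076929e-01, -3.06162878e+00,  2.44823058e-03]), 'force': array([-0.33966615, -0.18654756, -0.46049215]), 'wrist_torque': array([ 0.0083773 , -0.00521816,  0.02611256]), 'gripper_force': 0.0, 'opening': 0.09309890859017173}
```

View pics/top0.png

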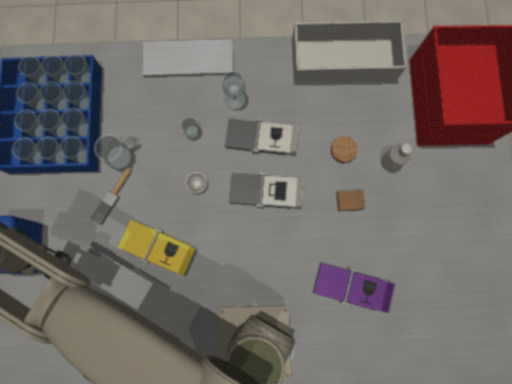

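View pics/scene0.png

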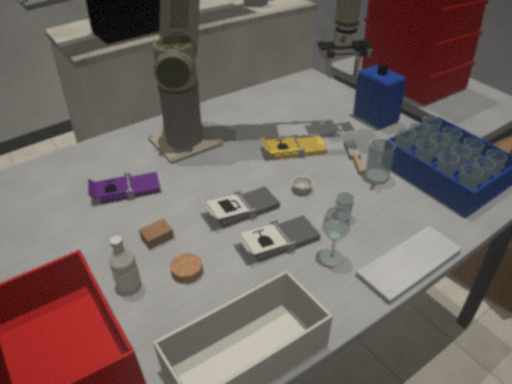

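The top view shows the stem stand's card at about (276,137) with its bare half at (241,134). The mug stand is at about (266,190). The cards are on the right, which is world -y. Next I'll measure the stem stand.

```bash
cat > h.py <<'E'
import numpy as np,cv2
from plant import *
def ray(m,uv):
    K=m["camera_matrix"];d=np.array([(uv[0]-K[0,2])/K[0,0],(uv[1]-K[1,2])/K[1,1]])
    u=d.copy()
    for _ in range(20): u=d/(1+m["k1"]*(u@u))
    V=m["view"];R=V[:3,:3]
    return -R.T@V[:3,3], R.T@np.array([u[0],-u[1],-1])
def onz(m,uv,z):
    o,d=ray(m,uv);return o+d*(z-o[2])/d[2]
def proj(m,P):
    V=m["view"];c=V[:3,:3]@P+V[:3,3];s=np.array([c[0],-c[1]])/-c[2]
    s=s*(1+m["k1"]*(s@s));K=m["camera_matrix"];return K[0,0]*s+K[:2,2]
E
python3 - <<'E'
from h import *
im=cv2.imread("pics/top0.png");m=camera_model("top")
x0,y0=215,105
c=cv2.resize(im[105:215,215:315],None,fx=5.4,fy=5.4,interpolation=cv2.INTER_CUBIC);cv2.imwrite("pics/c.png",c)
hsv=cv2.cvtColor(im,cv2.COLOR_BGR2HSV)
roi=np.zeros(im.shape[:2],np.uint8);roi[110:212,220:308]=1
g=im.max(2)
for nm,mk,z in(("white",(g>185),.030),("dark",(g<95)&(im.max(2)-im.min(2)<25),.022)):
    cs,_=cv2.findContours((mk&(roi>0)).astype(np.uint8),0,2)
    for k in cs:
        if cv2.contourArea(k)>200:
            r=cv2.minAreaRect(k);b=cv2.boxPoints(r)
            P=np.array([onz(m,p,z)for p in b]);print(nm,np.round(r[0],1),"ctr",onz(m,r[0],z).round(4),"\n",P.round(4)[:,:2].tolist(), np.linalg.norm(P[1]-P[0]).round(3),np.linalg.norm(P[2]-P[1]).round(3))
print(g[136,200:310:2])
E
```

```text
dark [257.1 137.1] ctr [ 0.6365 -0.0266  0.022 ] 
 [[0.592, 0.0754], [0.6986, 0.0679], [0.6815, -0.1297], [0.5754, -0.1197]] 0.107 0.198
[ 91 126 133 135 136 133 133 136 134 133 132 134 129 107  92  92  93  95
  93  94  93  92  91  93  90  91  94  94 109 125 172 180 177 179 177 130
  51  37  40  40  72 149 178 179 178 174 139 135 139 123 134 133 136 134
 135]
```

View pics/c.png

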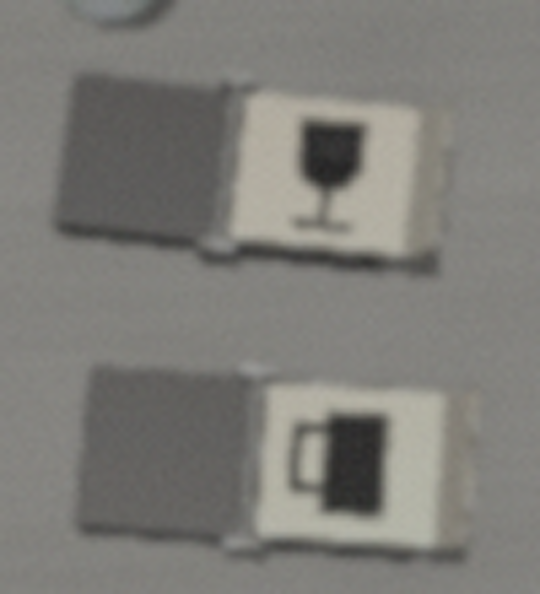

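```bash
cat >> h.py <<'E'
def fit(m,obs):
    # obs: (pixel, stand x,y,z) ; rigid 2D fit of ray-cast points
    A=np.array([onz(m,o[0],o[1][2])[:2] for o in obs]);B=np.array([o[1][:2] for o in obs])
    a,b=A.mean(0),B.mean(0);H=(B-b).T@(A-a)
    th=np.arctan2(H[0,1]-H[1,0],H[0,0]+H[1,1]);R=np.array([[np.cos(th),-np.sin(th)],[np.sin(th),np.cos(th)]])
    t=a-R@b;return t,th,A-(B@R.T+t)
E
python3 - <<'E'
from h import *
m=camera_model("top")
f=lambda u,v:((u+.5)/5.4-.5+215,(v+.5)/5.4-.5+105)
L=lambda d,f1:None
Z=[(.048,.098,.022),(-.048,.098,.022),(.045,-.110,.030),(-.045,-.110,.030),(.051,0,.036),(-.051,0,.036)]
for nm,px in(("stem",[(77,75),(57,230),(420,107),(408,252),(240,82),(217,247)]),("mug",[(93,368),(80,528),(447,393),(440,547),(255,372),(243,543)])):
    t,th,r=fit(m,[(f(*p),z)for p,z in zip(px,Z)])
    print(nm,t.round(4),th.round(4));print((r*1000).round(1).tolist())
for n,p,z in(("tumbler rim",(190,125),.075),("wine foot",(235,101),0),("wine rim",(232,82),.16),("coaster",(344,149),.03),("dish",(196,183),.032)):print(n,onz(m,p,z).round(3))
E
```

```text
stem [ 0.6413 -0.0264] -0.1221
[[0.2, -2.0], [0.2, -0.5], [1.0, 1.0], [2.1, 0.5], [-2.3, -1.3], [-1.2, 2.4]]
mug [ 0.4655 -0.0352] -0.0927
[[-0.3, -1.7], [1.0, -1.5], [0.6, -0.1], [0.3, -0.8], [-1.8, 2.0], [0.2, 2.1]]
tumbler rim [0.666 0.182 0.075]
wine foot [0.768 0.043 0.   ]
wine rim [0.768 0.046 0.16 ]
coaster [ 0.589 -0.3    0.03 ]
dish [0.49  0.168 0.032]
```

Request:
carry_out(moves=[{"jaw": 0,"yaw": -0.165},{"jaw": 0,"yaw": -0.165},{"jaw": 0,"dx": -0.032,"dy": -0.049},{"jaw": 0,"dx": -0.032,"dy": -0.049},{"jaw": 0,"dx": -0.032,"dy": -0.049},{"jaw": 0,"dx": -0.032,"dy": -0.049},{"jaw": 0,"dx": -0.032,"dy": -0.049},{"jaw": 0,"dx": -0.032,"dy": -0.049}])

```text
invalid input at $.moves[0]: expected keys jaw, dx, dy, dz, yaw
```

Request:
carry_out(moves=[{"jaw": 0,"dx": -0.032,"dy": -0.049},{"jaw": 0,"dx": -0.032,"dy": -0.049},{"jaw": 0,"dx": -0.032,"dy": -0.049},{"jaw": 0,"dx": -0.032,"dy": -0.049},{"jaw": 0,"dx": -0.032,"dy": -0.049},{"jaw": 0,"dx": -0.032,"dy": -0.049},{"jaw": 0,"dx": -0.032,"dy": -0.049},{"jaw": 0}])

```text
invalid input at $.moves[0]: expected keys jaw, dx, dy, dz, yaw
```

Request:
carry_out(moves=[{"jaw": 0,"dx": 0,"dy": 0,"dz": 0,"yaw": -0.165},{"jaw": 0,"dx": 0,"dy": 0,"dz": 0,"yaw": -0.165},{"jaw": 0,"dx": -0.032,"dy": -0.049,"dz": 0,"yaw": 0},{"jaw": 0,"dx": -0.032,"dy": -0.049,"dz": 0,"yaw": 0},{"jaw": 0,"dx": -0.032,"dy": -0.049,"dz": 0,"yaw": 0},{"jaw": 0,"dx": -0.032,"dy": -0.049,"dz": 0,"yaw": 0},{"jaw": 0,"dx": -0.032,"dy": -0.049,"dz": 0,"yaw": 0},{"jaw": 0,"dx": -0.032,"dy": -0.049,"dz": 0,"yaw": 0}])

```text
t: 1.1
tool_pos: [0.4169, 0.2233, 0.2184]
orientation: [-0.189, -3.136, 0.0]
force: [0.3, 0.6, -0.3]
opening: 0.0174
gripper_force: 0.0
```

Request:
carry_out(moves=[{"jaw": 0,"dx": -0.032,"dy": -0.049,"dz": 0,"yaw": 0},{"jaw": 0,"dx": -0.032,"dy": -0.049,"dz": 0,"yaw": 0},{"jaw": 0,"dx": -0.032,"dy": -0.049,"dz": 0,"yaw": 0},{"jaw": 0,"dx": -0.032,"dy": -0.049,"dz": 0,"yaw": 0},{"jaw": 0,"dx": -0.032,"dy": -0.049,"dz": 0,"yaw": 0},{"jaw": 0,"dx": -0.032,"dy": -0.049,"dz": 0,"yaw": 0},{"jaw": 0,"dx": -0.032,"dy": -0.049,"dz": 0,"yaw": 0},{"jaw": 0,"dx": 0,"dy": 0,"dz": 0,"yaw": 0}])

```text
t: 2.1
tool_pos: [0.5977, -0.1461, 0.2167]
orientation: [-0.196, -3.133, 0.0]
force: [-0.4, 0.6, -0.7]
opening: 0.0005
gripper_force: 0.0
```

Run:
```python
from h import *
from scipy.spatial.transform import Rotation as Ro
m=camera_model("wrist");im=read_camera("wrist");cv2.imwrite("pics/w1.png",im[:,:,::-1])
s=read_state();R=Ro.from_rotvec(s["orientation"]).as_matrix()
print(s["t"],s["tool_pos"],R.round(4).tolist(),s["force"],s["opening"]);print(m["view"].round(3).tolist())
th=-.1221;T=np.array([.6413,-.0264]);Q=np.array([[np.cos(th),-np.sin(th)],[np.sin(th),np.cos(th)]])
for p in [(.045,-.11,.03),(-.045,-.11,.03),(.045,-.128,.046),(-.045,-.128,.046),(.051,0,.036),(-.051,0,.036)]:
    print(p,proj(m,np.r_[T+Q@p[:2],p[2]]).round(1))
```

```text
2.15 [ 0.5972844  -0.14397674  0.21714047] [[-0.9924, 0.1234, -0.0022], [0.1234, 0.9924, 0.0009], [0.0023, 0.0006, -1.0]] [-0.08819696  1.20677303 -0.51688259] 0.0007169171977436132
[[0.126, 0.992, -0.0, 0.071], [-0.962, 0.122, -0.245, 0.62], [-0.243, 0.031, 0.969, -0.238], [0.0, 0.0, 0.0, 1.0]]
(0.045, -0.11, 0.03) [262.1 231.1]
(-0.045, -0.11, 0.03) [262.5 165.7]
(0.045, -0.128, 0.046) [248.8 235.7]
(-0.045, -0.128, 0.046) [248.4 167.7]
(0.051, 0, 0.036) [343.  236.4]
(-0.051, 0, 0.036) [349.3 161.5]
```

View pics/w1.png

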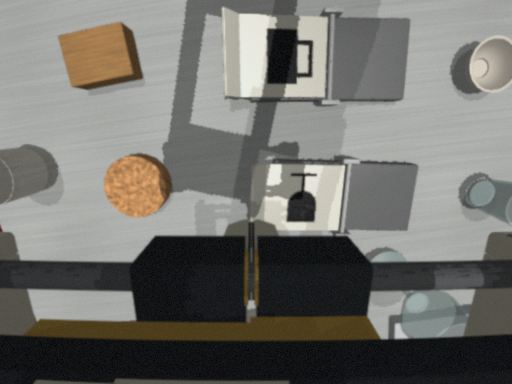

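The wrist view agrees with the fit: the stem card's spine ears are at (350,160) and (345,232), about where I predicted. Next I'll move outside the lip and go down.

Request:
carry_out(moves=[{"jaw": 0,"dx": -0.029,"dy": -0.05,"dz": 0,"yaw": 0},{"jaw": 0,"dx": 0,"dy": 0,"dz": 0.05,"yaw": 0},{"jaw": 0,"dx": 0,"dy": 0,"dz": 0.05,"yaw": 0},{"jaw": 0,"dx": 0,"dy": 0,"dz": 0.05,"yaw": 0},{"jaw": 0,"dx": 0,"dy": 0,"dz": 0.04,"yaw": 0},{"jaw": 0,"dx": 0,"dy": 0,"dz": 0,"yaw": 0},{"jaw": 0,"dx": 0,"dy": 0,"dz": 0,"yaw": 0}])

```text
t: 3.02
tool_pos: [0.6214, -0.1951, 0.0307]
orientation: [0.188, 3.134, -0.001]
force: [0.4, -0.1, 0.7]
opening: 0.0004
gripper_force: 0.0
```

```bash
cat >> h.py <<'E'
th=-.1221;T=np.array([.6413,-.0264]);Q=np.array([[np.cos(th),-np.sin(th)],[np.sin(th),np.cos(th)]])
def st():
    s=read_state();p=Q.T@(s["tool_pos"][:2]-T);f=Q.T@s["force"][:2]
    print("t",s["t"],"sx,sy,z",p.round(4),s["tool_pos"][2].round(4),"f",f.round(2),s["force"][2].round(2))
E
python3 - <<'E'
from h import *
st();cv2.imwrite("pics/w2.png",read_camera("wrist")[:,:,::-1])
E
```

```text
t 3.025 sx,sy,z [ 0.0008 -0.1698] 0.0307 f [ 0.41 -0.08] 0.7
```

View pics/w2.png

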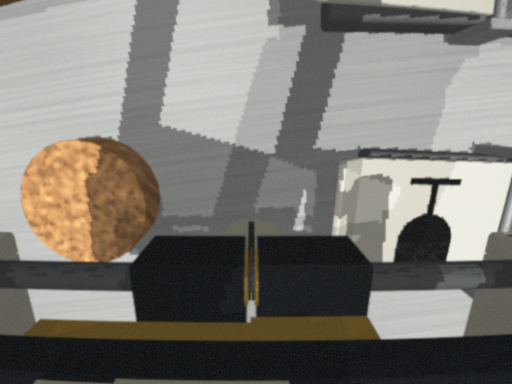

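The lip edge is at column 340 or so, to the right of the closed fingers at column 250, with clear counter in between. I'll close in gently.

Request:
carry_out(moves=[{"jaw": 0,"dx": 0,"dy": 0.01,"dz": 0.006,"yaw": 0},{"jaw": 0,"dx": 0,"dy": 0.008,"dz": 0,"yaw": 0},{"jaw": 0,"dx": 0,"dy": 0.003,"dz": 0,"yaw": 0},{"jaw": 0,"dx": 0,"dy": 0,"dz": 0,"yaw": 0}])

```text
t: 3.58
tool_pos: [0.6231, -0.1743, 0.0229]
orientation: [0.189, 3.136, -0.0]
force: [0.3, 1.0, -0.9]
opening: 0.0007
gripper_force: 0.0
```

Request:
carry_out(moves=[{"jaw": 0,"dx": 0,"dy": 0.0015,"dz": 0,"yaw": 0},{"jaw": 0,"dx": 0,"dy": 0,"dz": 0,"yaw": 0}])

```text
t: 3.82
tool_pos: [0.623, -0.1733, 0.0226]
orientation: [-0.19, -3.136, -0.0]
force: [0.1, 0.4, 0.1]
opening: 0.0005
gripper_force: 0.0
```

Request:
carry_out(moves=[{"jaw": 0,"dx": 0,"dy": 0.0015,"dz": 0,"yaw": 0},{"jaw": 0,"dx": 0,"dy": 0,"dz": 0,"yaw": 0}])

```text
t: 4.08
tool_pos: [0.6233, -0.1717, 0.0226]
orientation: [-0.19, -3.136, -0.0]
force: [-0.8, 0.4, 0.2]
opening: 0.0005
gripper_force: 0.0
```

Request:
carry_out(moves=[{"jaw": 0,"dx": 0,"dy": 0.0015,"dz": 0,"yaw": 0},{"jaw": 0,"dx": 0,"dy": 0,"dz": 0,"yaw": 0}])

```text
t: 4.32
tool_pos: [0.6234, -0.1701, 0.0226]
orientation: [-0.189, -3.136, -0.0]
force: [0.3, -0.2, 0.3]
opening: 0.0008
gripper_force: 0.0
```

Request:
carry_out(moves=[{"jaw": 0,"dx": 0,"dy": 0.0015,"dz": 0,"yaw": 0},{"jaw": 0,"dx": 0,"dy": 0,"dz": 0,"yaw": 0}])

```text
t: 4.58
tool_pos: [0.6236, -0.1686, 0.0226]
orientation: [-0.189, -3.136, -0.0]
force: [-0.6, 0.7, 0.4]
opening: 0.0005
gripper_force: 0.0
```

Request:
carry_out(moves=[{"jaw": 0,"dx": 0,"dy": 0.0015,"dz": 0,"yaw": 0},{"jaw": 0,"dx": 0,"dy": 0,"dz": 0,"yaw": 0}])

```text
t: 4.82
tool_pos: [0.6238, -0.1672, 0.0226]
orientation: [0.19, 3.136, -0.0]
force: [-0.7, -1.1, -0.2]
opening: 0.0003
gripper_force: 0.1
```

Request:
carry_out(moves=[{"jaw": 0,"dx": 0,"dy": 0.002,"dz": 0,"yaw": 0},{"jaw": 0,"dx": 0,"dy": 0,"dz": 0,"yaw": 0}])

```text
t: 5.08
tool_pos: [0.624, -0.1667, 0.0229]
orientation: [0.19, 3.135, -0.003]
force: [-1.3, -6.0, -0.5]
opening: 0.0008
gripper_force: 3.1
```

Request:
carry_out(moves=[{"jaw": 0,"dx": 0,"dy": 0.002,"dz": 0,"yaw": 0},{"jaw": 0,"dx": 0,"dy": 0,"dz": 0,"yaw": 0}])

```text
t: 5.32
tool_pos: [0.6244, -0.1664, 0.0234]
orientation: [0.191, 3.135, -0.007]
force: [-1.5, -12.2, 1.5]
opening: 0.0002
gripper_force: 6.3
```

Request:
carry_out(moves=[{"jaw": 0,"dx": 0,"dy": 0.002,"dz": 0,"yaw": 0},{"jaw": 0,"dx": 0,"dy": 0,"dz": 0,"yaw": 0}])

```text
t: 5.58
tool_pos: [0.6248, -0.1661, 0.024]
orientation: [0.192, 3.134, -0.01]
force: [-3.2, -17.6, 2.8]
opening: 0.0003
gripper_force: 9.4
```

Contact came at about sy = -0.141, and it jams as expected when pushed purely sideways. I'll ease off and lift along the lip's arc with light inward pressure, so friction carries the lip up.

Request:
carry_out(moves=[{"jaw": 0,"dx": 0,"dy": -0.003,"dz": 0,"yaw": 0},{"jaw": 0,"dx": 0,"dy": 0.0005,"dz": -0.004,"yaw": 0},{"jaw": 0,"dx": 0,"dy": 0.0005,"dz": -0.004,"yaw": 0},{"jaw": 0,"dx": 0,"dy": 0,"dz": 0,"yaw": 0}])

```text
t: 6.08
tool_pos: [0.6245, -0.1647, 0.0313]
orientation: [0.191, 3.135, -0.003]
force: [-1.5, -6.4, 1.0]
opening: 0.0005
gripper_force: 3.1
```

Run:
```python
from h import *
st();a=read_camera("scene")[:,:,::-1]
cv2.imwrite("pics/s1.png",cv2.resize(a[150:290,160:360],None,fx=4,fy=4,interpolation=cv2.INTER_CUBIC))
```

```text
t 6.075 sx,sy,z [ 0.0002 -0.1393] 0.0313 f [-0.71 -6.56] 1.05
```

View pics/s1.png

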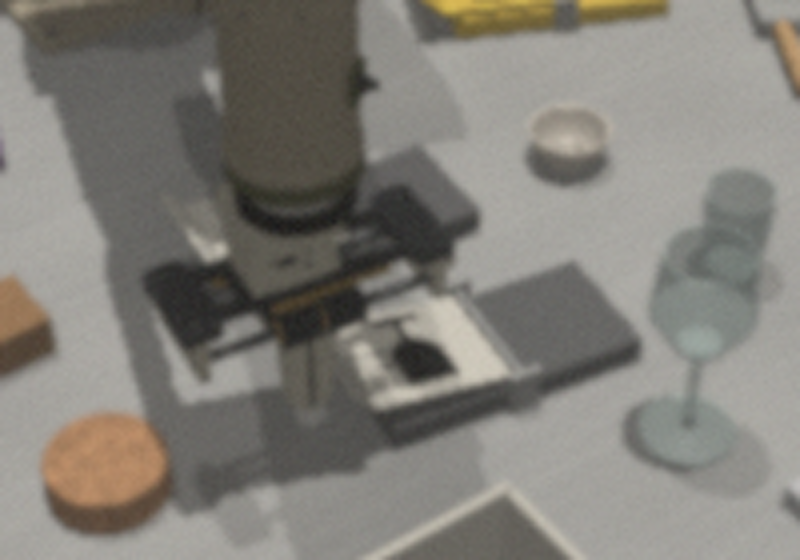

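The card's front looks slightly lifted off its block, so the method works. I'll continue along the arc.

Request:
carry_out(moves=[{"jaw": 0,"dx": 0,"dy": 0.0016,"dz": -0.005,"yaw": 0},{"jaw": 0,"dx": 0,"dy": 0.0016,"dz": -0.005,"yaw": 0},{"jaw": 0,"dx": 0,"dy": 0.002,"dz": -0.005,"yaw": 0},{"jaw": 0,"dx": 0,"dy": 0,"dz": 0,"yaw": 0}])

```text
t: 6.62
tool_pos: [0.6254, -0.1594, 0.0467]
orientation: [0.19, 3.134, -0.003]
force: [-0.2, -6.9, 2.8]
opening: 0.0005
gripper_force: 3.0
```

Request:
carry_out(moves=[{"jaw": 0,"dx": 0,"dy": 0.002,"dz": -0.005,"yaw": 0},{"jaw": 0,"dx": 0,"dy": 0.002,"dz": -0.005,"yaw": 0},{"jaw": 0,"dx": 0,"dy": 0.002,"dz": -0.005,"yaw": 0},{"jaw": 0,"dx": 0,"dy": 0,"dz": 0,"yaw": 0}])

```text
t: 7.12
tool_pos: [0.6261, -0.1523, 0.0613]
orientation: [0.189, 3.135, -0.001]
force: [-0.0, -5.0, 2.4]
opening: 0.0003
gripper_force: 2.1
```

Request:
carry_out(moves=[{"jaw": 0,"dx": 0,"dy": 0.0042,"dz": -0.005,"yaw": 0},{"jaw": 0,"dx": 0,"dy": 0.0042,"dz": -0.005,"yaw": 0},{"jaw": 0,"dx": 0,"dy": 0.0045,"dz": -0.005,"yaw": 0},{"jaw": 0,"dx": 0,"dy": 0.0045,"dz": -0.005,"yaw": 0},{"jaw": 0,"dx": 0,"dy": 0,"dz": 0,"yaw": 0}])

```text
t: 7.75
tool_pos: [0.6288, -0.1361, 0.0824]
orientation: [0.19, 3.133, -0.003]
force: [-0.6, -6.8, 5.3]
opening: 0.0006
gripper_force: 3.8
```

Request:
carry_out(moves=[{"jaw": 0,"dx": 0,"dy": 0.005,"dz": -0.004,"yaw": 0},{"jaw": 0,"dx": 0,"dy": 0.005,"dz": -0.004,"yaw": 0},{"jaw": 0,"dx": 0,"dy": 0.005,"dz": -0.004,"yaw": 0},{"jaw": 0,"dx": 0,"dy": 0.005,"dz": -0.003,"yaw": 0},{"jaw": 0,"dx": 0,"dy": 0,"dz": 0,"yaw": 0}])

```text
t: 8.38
tool_pos: [0.6305, -0.1148, 0.0961]
orientation: [0.189, 3.135, -0.0]
force: [-0.3, -2.4, 2.4]
opening: 0.0007
gripper_force: 1.6
```

Run:
```python
from h import *
st();a=read_camera("scene")[:,:,::-1]
cv2.imwrite("pics/s2.png",cv2.resize(a[130:290,160:360],None,fx=3.5,fy=3.5,interpolation=cv2.INTER_CUBIC))
```

```text
t 8.375 sx,sy,z [ 0.    -0.089] 0.0961 f [-0.04 -2.46] 2.36
```

View pics/s2.png

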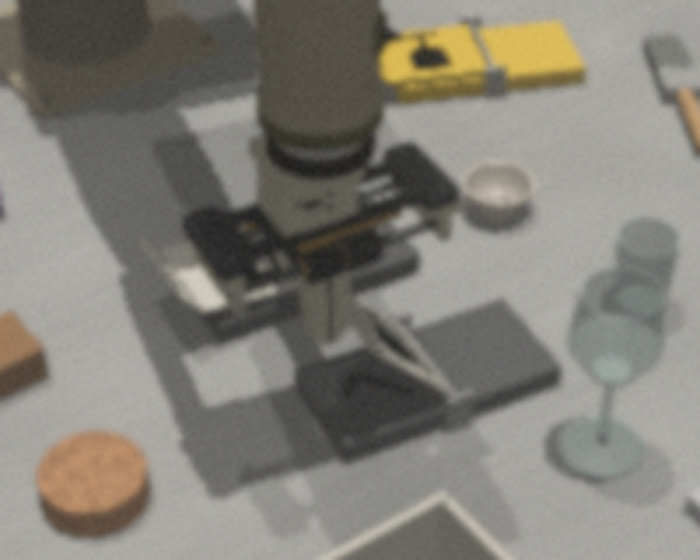

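The card is standing at roughly 50° on the finger. I'll push on to upright.

Request:
carry_out(moves=[{"jaw": 0,"dx": 0,"dy": 0.008,"dz": -0.003,"yaw": 0},{"jaw": 0,"dx": 0,"dy": 0.008,"dz": -0.003,"yaw": 0},{"jaw": 0,"dx": 0,"dy": 0.008,"dz": -0.002,"yaw": 0},{"jaw": 0,"dx": 0,"dy": 0.008,"dz": -0.002,"yaw": 0},{"jaw": 0,"dx": 0,"dy": 0.008,"dz": -0.002,"yaw": 0},{"jaw": 0,"dx": 0,"dy": 0.008,"dz": 0,"yaw": 0},{"jaw": 0,"dx": 0,"dy": 0.008,"dz": 0,"yaw": 0},{"jaw": 0,"dx": 0,"dy": 0.008,"dz": 0,"yaw": 0}])

```text
t: 9.43
tool_pos: [0.6378, -0.0508, 0.1074]
orientation: [-0.189, -3.135, -0.0]
force: [0.2, -1.3, 0.5]
opening: 0.0006
gripper_force: 0.7
```

Run:
```python
from h import *
st()
```

```text
t 9.425 sx,sy,z [-0.0005 -0.0246] 0.1074 f [ 0.35 -1.22] 0.54
```

Request:
carry_out(moves=[{"jaw": 0,"dx": 0,"dy": 0.0085,"dz": 0,"yaw": 0},{"jaw": 0,"dx": 0,"dy": 0.0085,"dz": 0.001,"yaw": 0},{"jaw": 0,"dx": 0,"dy": 0.0085,"dz": 0.001,"yaw": 0},{"jaw": 0,"dx": 0,"dy": 0.0085,"dz": 0.002,"yaw": 0},{"jaw": 0,"dx": 0,"dy": 0.0085,"dz": 0.003,"yaw": 0},{"jaw": 0,"dx": 0,"dy": 0.0085,"dz": 0.003,"yaw": 0},{"jaw": 0,"dx": 0,"dy": 0,"dz": 0,"yaw": 0}])

```text
t: 10.3
tool_pos: [0.6435, 0.0001, 0.0969]
orientation: [-0.188, -3.135, -0.001]
force: [-0.8, -0.7, 0.6]
opening: 0.0006
gripper_force: 0.0
```

Request:
carry_out(moves=[{"jaw": 0,"dx": 0,"dy": 0.006,"dz": 0.005,"yaw": 0},{"jaw": 0,"dx": 0,"dy": 0.006,"dz": 0.005,"yaw": 0},{"jaw": 0,"dx": 0,"dy": 0.006,"dz": 0.006,"yaw": 0},{"jaw": 0,"dx": 0,"dy": 0.006,"dz": 0.006,"yaw": 0},{"jaw": 0,"dx": 0,"dy": 0.005,"dz": 0.007,"yaw": 0},{"jaw": 0,"dx": 0,"dy": 0,"dz": 0,"yaw": 0}])

```text
t: 11.05
tool_pos: [0.6467, 0.0285, 0.0674]
orientation: [-0.189, -3.134, -0.0]
force: [-0.6, -0.8, 0.6]
opening: 0.0005
gripper_force: 0.0
```

Run:
```python
from h import *
st();a=read_camera("scene")[:,:,::-1]
cv2.imwrite("pics/s3.png",cv2.resize(a[130:290,160:360],None,fx=3.5,fy=3.5,interpolation=cv2.INTER_CUBIC))
```

```text
t 11.05 sx,sy,z [-0.0013  0.0551] 0.0674 f [-0.53 -0.91] 0.56
```

View pics/s3.png

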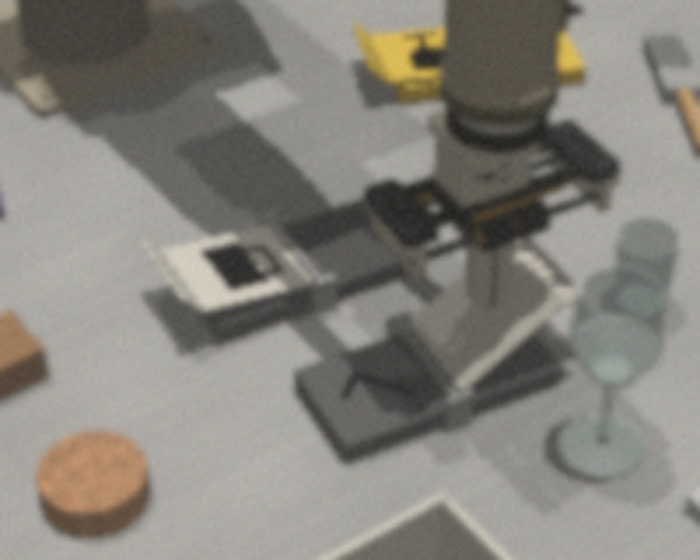

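The card is well past upright on the far side. I'll lower it the rest of the way.

Request:
carry_out(moves=[{"jaw": 0,"dx": 0,"dy": 0.003,"dz": 0.006,"yaw": 0},{"jaw": 0,"dx": 0,"dy": 0.003,"dz": 0.006,"yaw": 0},{"jaw": 0,"dx": 0,"dy": 0.002,"dz": 0.006,"yaw": 0},{"jaw": 0,"dx": 0,"dy": 0.002,"dz": 0.006,"yaw": 0},{"jaw": 0,"dx": 0,"dy": 0,"dz": 0.005,"yaw": 0},{"jaw": 0,"dx": 0,"dy": 0,"dz": 0.004,"yaw": 0},{"jaw": 0,"dx": 0,"dy": 0,"dz": 0.003,"yaw": 0},{"jaw": 0,"dx": 0,"dy": 0,"dz": 0,"yaw": 0}])

```text
t: 12.1
tool_pos: [0.6484, 0.0377, 0.0323]
orientation: [-0.19, -3.135, 0.0]
force: [-0.4, -0.6, -0.8]
opening: 0.0002
gripper_force: 0.0
```

Request:
carry_out(moves=[{"jaw": 0,"dx": 0,"dy": 0,"dz": 0.002,"yaw": 0},{"jaw": 0,"dx": 0,"dy": 0,"dz": 0.001,"yaw": 0},{"jaw": 0,"dx": 0,"dy": 0,"dz": 0,"yaw": 0}])

```text
t: 12.48
tool_pos: [0.6489, 0.0378, 0.03]
orientation: [0.19, 3.135, -0.0]
force: [-1.0, -0.3, 3.2]
opening: 0.0004
gripper_force: 1.2
```

Request:
carry_out(moves=[{"jaw": 0,"dx": 0,"dy": 0,"dz": 0.001,"yaw": 0},{"jaw": 0,"dx": 0,"dy": 0,"dz": 0,"yaw": 0}])

```text
t: 12.72
tool_pos: [0.6489, 0.0378, 0.029]
orientation: [0.19, 3.135, -0.0]
force: [-1.2, 0.2, 4.2]
opening: 0.001
gripper_force: 2.2
```

Request:
carry_out(moves=[{"jaw": 0,"dx": 0,"dy": 0,"dz": 0.001,"yaw": 0},{"jaw": 0,"dx": 0,"dy": 0,"dz": 0,"yaw": 0},{"jaw": 0,"dx": 0,"dy": 0,"dz": -0.005,"yaw": 0},{"jaw": 0,"dx": 0,"dy": 0,"dz": -0.04,"yaw": 0},{"jaw": 0,"dx": 0,"dy": 0,"dz": -0.06,"yaw": 0},{"jaw": 0,"dx": 0,"dy": 0,"dz": -0.06,"yaw": 0},{"jaw": 0,"dx": 0,"dy": 0,"dz": -0.05,"yaw": 0},{"jaw": 0,"dx": 0.06,"dy": 0,"dz": 0,"yaw": 0}])

```text
t: 13.72
tool_pos: [0.5944, 0.0446, 0.2485]
orientation: [0.19, 3.125, 0.001]
force: [-0.5, 1.2, 1.2]
opening: 0.0006
gripper_force: 0.0
```

Request:
carry_out(moves=[{"jaw": 0,"dx": 0.06,"dy": 0,"dz": 0,"yaw": 0},{"jaw": 0,"dx": 0.06,"dy": 0,"dz": 0,"yaw": 0},{"jaw": 0,"dx": 0,"dy": 0,"dz": 0,"yaw": 0}])

```text
t: 14.1
tool_pos: [0.4658, 0.0601, 0.2414]
orientation: [-0.188, -3.134, -0.0]
force: [0.3, 0.3, 0.2]
opening: 0.0004
gripper_force: 0.0
```

Run:
```python
from h import *
st();a=read_camera("scene")[:,:,::-1]
cv2.imwrite("pics/s4.png",cv2.resize(a[130:290,160:380],None,fx=3.5,fy=3.5,interpolation=cv2.INTER_CUBIC))
```

```text
t 14.1 sx,sy,z [-0.1847  0.0645] 0.2414 f [0.27 0.34] 0.22
```

View pics/s4.png

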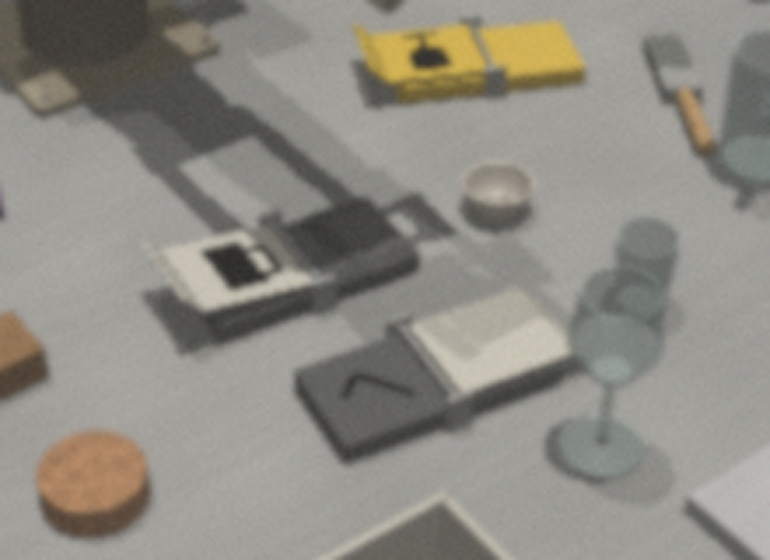

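The card lies flat, picture down, at about (490,340). The mug card and the bystanders in view are where they were, and the arm touches nothing.

```bash
python3 -c "
from plant import *
print(close_job())"
```

```text
the job is handed in; nothing more can be done
None
```

The stemmed-glass card is flipped and lies flat, picture down, on the other side; the mug card and the bystanders I could see in the last picture hadn't moved, and the job is handed in (no verdict was returned).

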